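Front up the jam jars on the counter display

TASK

Front up the counter display: with the fingertips, gently push each of the two jam jars along its lane of the wooden tray, away from the robot, until it stands upright against the front rail, as the tin in the middle lane already does. Slide the jars only, do not lift or tip them; leave the tin, the wine bottle and the stopper as they stand, and finish clear of everything.

Things in the scene. Friction and masses are not known exactly. Their poses are not given: they have to be found in the camera images.
- rail_face (a point): Middle of the foot of the tray's front rail, on its jar-side face, at the board's top (15 mm above the counter). x is level, along the lanes towards the rail and away from the robot (yaw up to 0.3 rad either way); y across the lanes to the left; z up. The rail stands 40 mm above the board, 14 mm thick, jar-side face in this frame's plane x = 0, full tray width.
- tray: Fixed wooden display tray: board 300 mm along x, 306 mm along y, 15 mm thick; origin at the centre of its underside, axes as rail_face, which lies at x = 130 mm. Robot side open. Guide strips 8 mm high, 6 mm wide run along x at y = -147, -49, 49, 147 mm and make three lanes 92 mm wide, centred on y = -98, 0, 98 mm.
- big_jar_center (a point): Centre (half-way up) of the bigger jam jar: round, 68 mm diameter, 75 mm high, dark red with a green lid and a paper label, about 0.28 kg. It stands upright on the tray's board in one of the two outer lanes (left or right varies), with a gap of 50 to 130 mm to the rail. Upright axis z.
- small_jar_center (a point): Centre (half-way up) of the smaller jam jar: round, 54 mm diameter, 62 mm high, same look, about 0.16 kg. It stands upright on the board in the other outer lane, with a gap of 50 to 130 mm to the rail. Upright axis z.
- big_jar: The bigger jam jar, origin at the centre of its underside.
- small_jar: The smaller jam jar, origin at the centre of its underside.
- tin: Flat round steel tin, 62 mm diameter, 42 mm high, loose in the middle lane, already against the front rail; leave it. Origin at the centre of its underside.
- wine_bottle: Full amber bottle, 76 mm diameter, 280 mm high, standing loose on the counter to the right of the tray; leave it. Origin at the centre of its underside.
- stopper: Cork bottle stopper, 38 mm diameter, 40 mm high, standing loose on the counter to the left of the tray; leave it. Origin at the centre of its underside.
Things that resemble listed ones, but are neither listed nor needed, are in the scene too. Leave any blue look-alike of the small_jar alone.

How it is judged:
By the outcome, as a careful person would: the job done as asked, in the order asked, and still so for the second after the job is handed in, with the robot touching nothing.
It also fails if it takes over 48 s, if anything falls off the work surface, if the arm or the gripper's body presses on something with over 40 N, if the wrist force passes 120 N, or if a joint passes its speed limit or range.

ROBOT

A 6-joint arm with a two-finger parallel gripper is mounted at the origin on the work surface. World frame = base frame: x ahead of the robot, y to its left, z up, the work surface at z = 0. Lengths are in m, angles in rad, forces in N, time in s.
With the tool pointing down it reaches from about 0.25 to 0.775 m from the base axis. Payload 4 kg.
Tool frame: the origin (TCP) lies at the very end of the fingers, on their centre line; the grasp point (between the pads) lies 19 mm behind it; z points along the fingers, y is the direction in which the jaws open and shut (so a half turn about z gives the same grasp; the last joint's range is limited). The gripper opens to 85 mm and grips with 20 to 120 N. Pads are 22 mm wide; open, the fingers measure 114 mm over their backs; the gripper's body (76 mm by 85 mm) begins 54 mm behind the grasp point. The pads swing forward as they close: fully open they stand 13 mm farther back than shut.
Start: joints at [-1.249, 0.087, 1.371, -0, 1.684, -0.103], TCP at [0.227, -0.501, 0.231] pointing down, gripper open.
Joint ranges: [-3.1, 3.1], [-0.76, 2.03], [0.27, 2.55], [-1.08, 4.22], [0.17, 2.65], [-2.57, 2.57]. Speed limits (rad/s): [2.79, 2.79, 3.14, 3.14, 3.14, 3.14].

INTERFACE

Orientations are given as a unit quaternion [w, x, y, z].
In Python, from workcell import readout, viewer, robot gives the robot as it stands. The module is installed in compiled form; this text tells all that it offers.
- The arm moves only by the shell command python3 -m inch 'ROWS' [OPENING] [FORCE]. ROWS is JSON, a list of rows, each an object with "dp": the shift along the tool's x, y, z in cm, a list of three; "delta_rot": the turn, a rotation vector about the tool's x, y, z in degrees, a list of three. A call has 1 to 5 rows; each row is the pose to reach, as a shift and turn from the pose commanded when the call began, along the tool's axes at that moment; what a row does not reach only later rows make up. A row lasts 1/12 s, in which the tool goes at most 41.7 mm and 7.16 degrees, less where a joint would pass 70% of its speed; a pose out of reach is approached as far as the arm can. A call with a gripper value outside its range is refused whole. OPENING is the closure in counts, from 0 (fully open) to 255 (shut), set as the call begins (- or left out, the last holds). The fingers move at their own pace and stop on an object; FORCE is the grip in N (left out, the last holds). Time passes only in rows, so rows that repeat a pose let the fingers close. It gives the time, the measured TCP pose, the force and the opening at its end, in the units of the state.
- readout.read_state(): the state, without advancing time (a new reading comes with each control period).
- viewer.camera(name): name is "scene" or "top"; returns the picture (420x560x3 uint8, red, green, blue); there is no depth.
- viewer.get_calibration(name): a dict with "fx", "fy", "cx", "cy" (pixels), "origin" and "rotation" of the camera in the world. Camera axes: x right, y down, z forward; pixel columns grow to the right and rows downward; lengths in m; the calibration is good to about 2 mm. A picture is of the moment at which its call begins. get_calibration takes no time and is no camera call.
- robot.sign_off(): hands the job in, once; it reports no verdict.
The state is a dict: "time": time; "joints": joint angles; "joint_velocities": joint speeds; "joint_efforts": joint torques, N m; "tool_pos": TCP position; "orientation": TCP orientation; "wrist_force": force on the tool from outside, world axes, zero at the start; "ft_torque": the same for the moment, N m; "gripper_width": finger opening in m.
Only numpy, scipy, OpenCV 4.12 (cv2) and the standard library are available. Lean on these libraries where they do the work, as an engineer would, in place of code of your own. Each camera call takes 0.05 s, during which the arm holds its last target. There are 200 camera calls.

## Working session

There is one attempt and no reset: what is moved stays moved. The work goes in short steps, Python scripts to look and compute and a shell command to move; the robot and the scene stay as the last step left them, time stands still between calls to the robot, and variables do not carry over. Pictures are saved under pics/ and viewed, about 8 in all and at most 12, crops included, and the job is handed in when it is done.

```bash
mkdir -p pics; python3 - <<'E'
from workcell import readout, viewer
import cv2
for n in("scene","top"):
    cv2.imwrite(f"pics/{n}0.png",viewer.camera(n)[:,:,::-1]); print(viewer.get_calibration(n))
print(readout.read_state())
E
```

```text
{'fx': 443.37916968935053, 'fy': 443.37916968935053, 'cx': 288.6652445075159, 'cy': 206.71002476669844, 'origin': array([1.1124076 , 0.53114276, 1.11750988]), 'rotation': array([-0.12068374,  0.34834396,  0.8858763 , -0.28162936])}
{'fx': 396.77900055903507, 'fy': 396.77900055903507, 'cx': 272.6698800650775, 'cy': 214.01129274652058, 'origin': array([ 0.36777371, -0.00844269,  0.95586064]), 'rotation': array([ 0.08610184, -0.69110016,  0.71217323, -0.08818348])}
{'time': 0.1, 'joints': array([-1.24905483e+00,  8.79219044e-02,  1.37215264e+00, -2.49354677e-05,
        1.68359095e+00, -1.03126393e-01]), 'joint_velocities': array([ 7.35304781e-04, -2.35836775e-03, -2.79007636e-03, -6.00790363e-05,
       -2.13276342e-03,  2.08592372e-03]), 'joint_efforts': array([ 2.32060847e-03, -3.53017652e+01, -3.14217067e+01, -1.09437663e-04,
        7.99746893e-03, -1.38200939e-06]), 'tool_pos': array([ 0.2265395 , -0.50067468,  0.23020874]), 'orientation': array([-1.02888330e-03,  9.77520406e-01,  2.10838281e-01, -1.25379124e-04]), 'wrist_force': array([-0.93240042, -0.34450139, -0.18809403]), 'ft_torque': array([-0.01271003, -0.02101632, -0.04124392]), 'gripper_width': 0.08570327385103776}
```

View pics/top0.png

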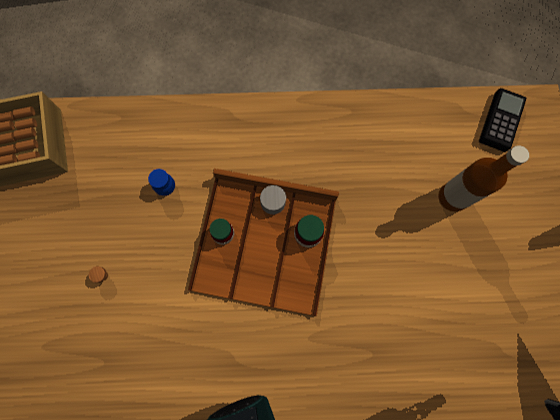

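View pics/scene0.png

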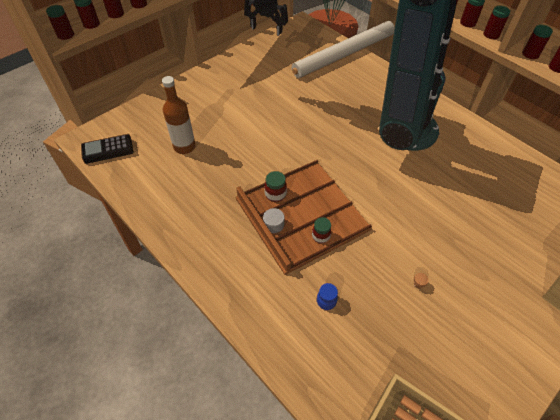

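The top view shows the tray with its rail at top, ends (215,172)–(337,195), and robot-side corners (189,292) and (315,316). The small jar is in the left lane with its lid at (221,231). The big jar is in the right lane with its lid at (310,229), and the tin is at (273,199). The scene view agrees. I'll measure next.

```bash
cat > h.py <<'E'
import numpy as np, cv2
from scipy.spatial.transform import Rotation as R
from workcell import viewer, readout
def ray(n,uv,z):
    c=viewer.get_calibration(n); q=c['rotation']; M=R.from_quat([q[1],q[2],q[3],q[0]]).as_matrix()
    d=M@np.array([(uv[0]-c['cx'])/c['fx'],(uv[1]-c['cy'])/c['fy'],1]); o=c['origin']
    return (o+d*(z-o[2])/d[2])
def proj(n,p):
    c=viewer.get_calibration(n); q=c['rotation']; M=R.from_quat([q[1],q[2],q[3],q[0]]).as_matrix()
    v=M.T@(np.array(p)-c['origin']); return v[0]/v[2]*c['fx']+c['cx'],v[1]/v[2]*c['fy']+c['cy']
def lids(n,img):  # img BGR
    h=cv2.cvtColor(img,cv2.COLOR_BGR2HSV); m=cv2.inRange(h,(50,80,25),(88,255,255))
    k,l,s,c=cv2.connectedComponentsWithStats(m)
    return [(s[i],c[i]) for i in range(1,k) if s[i][4]>60]
E
python3 - <<'E'
from h import *
for n in("top","scene"):
    for s,c in lids(n,cv2.imread(f"pics/{n}0.png")):
        print(n,s,c.round(1),ray(n,c,.09).round(4),ray(n,c,.077).round(4))
C=[ray("top",u,z)[:2] for u,z in [((189,292),.015),((315,316),.015),((215,170.5),.055),((338,193),.055)]]
C=np.array(C);print(C.round(4))
# widths, yaw
for a,b in((1,0),(3,2),(0,2),(1,3)):
    d=C[b]-C[a];print(np.hypot(*d).round(4),np.degrees(np.arctan2(d[1],d[0])).round(2))
t=ray("top",(273,197),.057);print("tin",t)
im=cv2.imread("pics/top0.png")[150:330,170:360];cv2.imwrite("pics/crop.png",cv2.resize(im,None,fx=3,fy=3,interpolation=cv2.INTER_CUBIC))
E
```

```text
top [298 215  26  26 533] [310.4 227.8] [ 0.552  -0.0975  0.09  ] [ 0.5547 -0.0988  0.077 ]
top [210 219  21  20 333] [219.9 228.7] [0.556  0.1042 0.09  ] [0.5588 0.1059 0.077 ]
top [213 396  51  24 115] [241.8 408.7] [0.1861 0.0594 0.09  ] [0.1834 0.0605 0.077 ]
top [264 399  10  21  61] [267.9 409.9] [0.1822 0.0073 0.09  ] [0.1794 0.0075 0.077 ]
scene [74  0 17  7 78] [82.4  2.2] [ 0.5079 -1.35    0.09  ] [ 0.5003 -1.3738  0.077 ]
scene [396   0  54  72 631] [427.9  23.7] [-0.4587 -0.2802  0.09  ] [-0.4785 -0.2905  0.077 ]
scene [469   0  15   6  70] [476.4   1.9] [-0.7526 -0.2389  0.09  ] [-0.7762 -0.2486  0.077 ]
scene [ 47   6  17  11 132] [55.  10.9] [ 0.6227 -1.3644  0.09  ] [ 0.6165 -1.3884  0.077 ]
scene [493   6  17  11 139] [501.1  11.4] [-0.7674 -0.1269  0.09  ] [-0.7912 -0.1352  0.077 ]
scene [534  25  18  13 164] [542.6  30.9] [-0.768   0.0634  0.09  ] [-0.7918  0.0575  0.077 ]
scene [267 172  18  16 189] [275.1 178.9] [ 0.5536 -0.0954  0.09  ] [ 0.5465 -0.1033  0.077 ]
scene [315 218  16  15 172] [322.  224.6] [0.5673 0.1134 0.09  ] [0.5604 0.1082 0.077 ]
[[ 0.4236  0.1857]
 [ 0.3607 -0.1048]
 [ 0.7072  0.121 ]
 [ 0.6417 -0.1711]]
0.2972 77.78
0.2993 77.36
0.2909 -12.84
0.2887 -13.27
tin [ 0.63585118 -0.01657511  0.057     ]
```

View pics/crop.png

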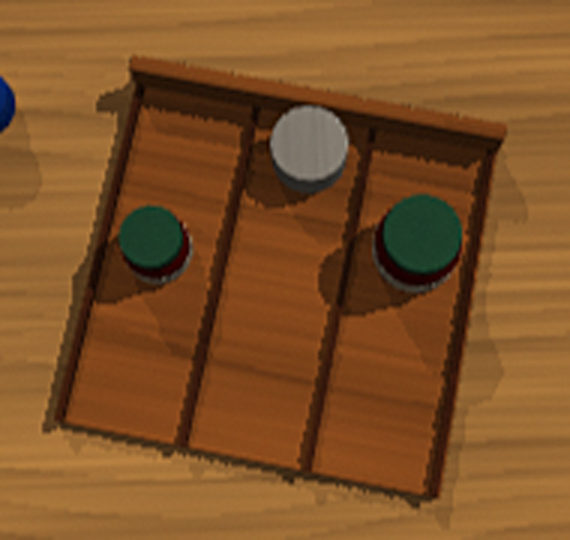

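```bash
python3 - <<'E'
from h import *
from scipy.optimize import least_squares
px=np.array([(58,424),(437,497),(131,57),(506,127),(133,74),(497,150)])/3+[170,150]-.33
P=np.array([(-.15,.153,.015),(-.15,-.153,.015),(.144,.153,.055),(.144,-.153,.055),(.13,.153,.055),(.13,-.153,.055)])
def T(p,q):
    c,s=np.cos(p[2]),np.sin(p[2]); return np.array([p[0]+c*q[0]-s*q[1],p[1]+s*q[0]+c*q[1],q[2]])
r=least_squares(lambda p:(np.array([proj("top",T(p,q)) for q in P])-px).ravel(),[.53,.01,-.23])
print(r.x,r.fun.round(1)); p=r.x
for n in("top","scene"):
  L=dict(top=[((310.4,227.8),.09,'big'),((219.9,228.7),.077,'small')],scene=[((275.1,178.9),.09,'big'),((322,224.6),.077,'small')])[n]
  for u,z,k in L:
    w=ray(n,u,z)[:2]-p[:2];c,s=np.cos(p[2]),np.sin(p[2]);l=np.array([c*w[0]+s*w[1],-s*w[0]+c*w[1]])
    print(n,k,l.round(4),"gap",.13-l[0]-(.034 if k=='big' else .027))
c,s=np.cos(p[2]),np.sin(p[2])
w=ray("top",(310/3+169.7,145/3+149.7),.057)[:2]-p[:2];print("tin",c*w[0]+s*w[1],-s*w[0]+c*w[1])
st=readout.read_state()['orientation'];print(R.from_quat([*st[1:],st[0]]).as_matrix().round(3))
E
```

```text
[ 0.53787879  0.00802573 -0.2247257 ] [-2.1  0.1  1.   2.  -0.  -0.1  0.5 -0.  -2.  -0.4  2.6 -2.1]
top big [ 0.0372 -0.0998] gap 0.05882565428342862
top small [-0.0015  0.1002] gap 0.1044994422846531
scene big [ 0.0383 -0.0975] gap 0.057673226306241776
scene small [-0.0003  0.1026] gap 0.1032711331929144
tin 0.09851117208379555 -0.002719086867724544
[[ 0.911  0.412 -0.001]
 [ 0.412 -0.911  0.002]
 [ 0.    -0.002 -1.   ]]
```

```bash
cat >> h.py <<'E'
TR=np.array([.5379,.0080,-.2247])
def go(x,y,z):
    "cm and deg in tool axes to tray-frame x,y (m) and world z, tool x along tray x"
    s=readout.read_state();q=s['orientation'];M=R.from_quat([*q[1:],q[0]])
    c,sn=np.cos(TR[2]),np.sin(TR[2]);t=np.array([TR[0]+c*x-sn*y,TR[1]+sn*x+c*y,z])
    G=R.from_euler('z',TR[2])*R.from_euler('x',np.pi)
    w=s['tool_pos']-[*TR[:2],0]
    print("t",round(s['time'],2),"tray xyz",(np.array([c*w[0]+sn*w[1],-sn*w[0]+c*w[1],w[2]])).round(4),"F",s['wrist_force'].round(1),"w",round(s['gripper_width'],4))
    print("dp",(M.inv().apply(t-s['tool_pos'])*100).round(2),"rot",(M.inv()*G).as_rotvec(degrees=True).round(2))
E
python3 -m inch '[{"dp":[3.3,-2.3,0],"delta_rot":[0,0,7]},{"dp":[6.7,-4.7,0],"delta_rot":[0,0,14]},{"dp":[10,-7,0],"delta_rot":[0,0,21]},{"dp":[13.3,-9.3,0],"delta_rot":[0,0,28]},{"dp":[16.7,-11.7,0],"delta_rot":[0,0,35]}]' 165 20
python3 -c "
from h import *
go(-.04,-.0985,.23)"
```

```text
time: 0.52
tool_pos: [0.3264, -0.3321, 0.2308]
orientation: [-0.0, 0.997, -0.082, -0.0]
wrist_force: [1.6, -0.6, 0.2]
gripper_width: 0.0302
t 0.52 tray xyz [-0.1304 -0.3786  0.2308] F [ 1.6 -0.6  0.2] w 0.0302
dp [ 10.71 -27.42   0.09] rot [-0.04  0.03  3.44]
```

```bash
python3 -m inch '[{"dp":[1.4,-3.5,0],"delta_rot":[0,0,2.0]},{"dp":[2.8,-7,0],"delta_rot":[0,0,2.5]},{"dp":[4.2,-10.5,0],"delta_rot":[0,0,2.5]},{"dp":[5.5,-14,0],"delta_rot":[0,0,2.5]},{"dp":[6.8,-17.5,0],"delta_rot":[0,0,2.5]}]'
python3 -c "
from h import *
go(-.04,-.0985,.23)"
```

```text
time: 0.93
tool_pos: [0.4211, -0.17, 0.231]
orientation: [-0.0, 0.995, -0.101, -0.0]
wrist_force: [-0.1, 0.2, 0.4]
gripper_width: 0.03
t 0.93 tray xyz [-0.0742 -0.1995  0.231 ] F [-0.1  0.2  0.4] w 0.03
dp [  3.65 -10.02   0.09] rot [-0.    0.02  1.29]
```

```bash
python3 -m inch '[{"dp":[1.2,-3.3,0],"delta_rot":[0,0,1.3]},{"dp":[2.4,-6.6,0],"delta_rot":[0,0,1.3]},{"dp":[3.4,-9.5,0],"delta_rot":[0,0,1.3]},{"dp":[3.4,-9.5,0],"delta_rot":[0,0,1.3]},{"dp":[3.4,-9.5,0],"delta_rot":[0,0,1.3]}]'
python3 -c "
from h import *
go(-.04,-.0985,.036)"
```

```text
time: 1.35
tool_pos: [0.4733, -0.0843, 0.2306]
orientation: [0.0, 0.994, -0.11, -0.001]
wrist_force: [-0.0, -0.3, 0.5]
gripper_width: 0.0301
t 1.35 tray xyz [-0.0424 -0.1044  0.2306] F [-0.  -0.3  0.5] w 0.0301
dp [ 0.28 -0.59 19.46] rot [0.02 0.09 0.2 ]
```

```bash
python3 -m inch '[{"dp":[0,-0.6,3.5],"delta_rot":[0,0,0.2]},{"dp":[0,-0.6,7],"delta_rot":[0,0,0.2]},{"dp":[0,-0.6,10.5],"delta_rot":[0,0,0.2]},{"dp":[0,-0.6,14],"delta_rot":[0,0,0.2]},{"dp":[0,-0.6,16.5],"delta_rot":[0,0,0.2]}]'
python3 -m inch '[{"dp":[0,0,1],"delta_rot":[0,0,0]},{"dp":[0,0,2],"delta_rot":[0,0,0]},{"dp":[0,0,2.9],"delta_rot":[0,0,0]},{"dp":[0,0,2.9],"delta_rot":[0,0,0]}]'
python3 - <<'E'
from h import *
go(-.04,-.0985,.036)
cv2.imwrite("pics/s1.png",cv2.resize(viewer.camera("scene")[130:290,190:410,::-1],None,fx=3,fy=3,interpolation=cv2.INTER_CUBIC))
E
```

```text
time: 1.77
tool_pos: [0.472, -0.0806, 0.0628]
orientation: [-0.0, 0.993, -0.115, -0.002]
wrist_force: [1.0, 0.1, -0.5]
gripper_width: 0.0301
time: 2.1
tool_pos: [0.4742, -0.0802, 0.0368]
orientation: [0.0, 0.993, -0.114, -0.0]
wrist_force: [0.1, -0.2, -0.2]
gripper_width: 0.0302
t 2.1 tray xyz [-0.0425 -0.1002  0.0368] F [ 0.1 -0.2 -0.2] w 0.0302
dp [ 0.25 -0.17  0.08] rot [ 0.01  0.05 -0.25]
```

View pics/s1.png

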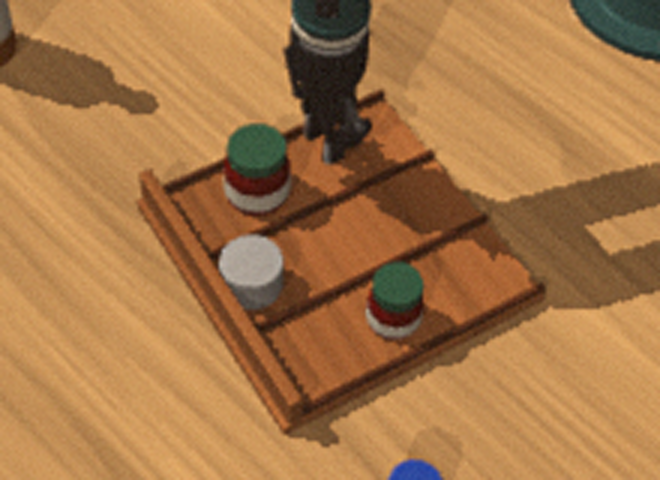

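The fingertips are down in the right lane behind the big jar, at about (335,145) in the crop, clear of the strips. Next I approach and push slowly.

```bash
python3 -m inch '[{"dp":[0.8,0,0.1],"delta_rot":[0,0,0]},{"dp":[1.6,0,0.1],"delta_rot":[0,0,0]},{"dp":[2.2,0,0.1],"delta_rot":[0,0,0]},{"dp":[2.6,0,0.1],"delta_rot":[0,0,0]},{"dp":[3.0,0,0.1],"delta_rot":[0,0,0]}]'
python3 -m inch '[{"dp":[0.3,0,0],"delta_rot":[0,0,0]},{"dp":[0.6,0,0],"delta_rot":[0,0,0]},{"dp":[0.9,0,0],"delta_rot":[0,0,0]},{"dp":[1.2,0,0],"delta_rot":[0,0,0]},{"dp":[1.5,0,0],"delta_rot":[0,0,0]}]'
python3 -m inch '[{"dp":[0.3,0,0],"delta_rot":[0,0,0]},{"dp":[0.6,0,0],"delta_rot":[0,0,0]},{"dp":[0.9,0,0],"delta_rot":[0,0,0]},{"dp":[1.2,0,0],"delta_rot":[0,0,0]},{"dp":[1.5,0,0],"delta_rot":[0,0,0]}]'
python3 - <<'E'
from h import *
go(.054,-.0985,.036)
im=viewer.camera("scene")[:,:,::-1]
cv2.imwrite("pics/s2.png",cv2.resize(im[130:290,190:410],None,fx=3,fy=3,interpolation=cv2.INTER_CUBIC))
E
```

```text
time: 2.57
tool_pos: [0.5049, -0.0868, 0.0369]
orientation: [0.0, 0.994, -0.114, 0.001]
wrist_force: [-0.3, -0.3, -0.7]
gripper_width: 0.0297
time: 2.98
tool_pos: [0.5178, -0.0898, 0.0361]
orientation: [-0.0, 0.993, -0.114, -0.001]
wrist_force: [-1.1, 1.5, 1.1]
gripper_width: 0.0303
time: 3.4
tool_pos: [0.5332, -0.0934, 0.0362]
orientation: [0.0, 0.993, -0.114, -0.0]
wrist_force: [-1.8, -0.5, -0.6]
gripper_width: 0.0302
t 3.4 tray xyz [ 0.018  -0.0999  0.0362] F [-1.8 -0.5 -0.6] w 0.0302
dp [ 3.6  -0.15  0.02] rot [ 0.    0.01 -0.2 ]
```

View pics/s2.png

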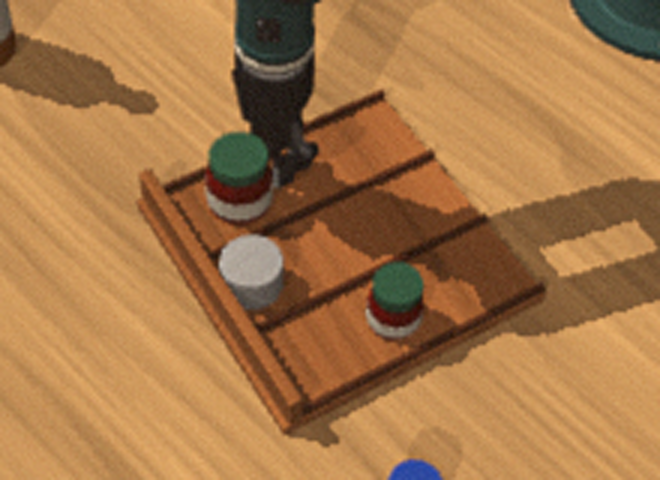

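The jar is sliding upright, with its lid now at (240,158) in the crop. The push force is about 2 N.

```bash
python3 -m inch '[{"dp":[0.3,0,0],"delta_rot":[0,0,0]},{"dp":[0.6,0,0],"delta_rot":[0,0,0]},{"dp":[0.9,0,0],"delta_rot":[0,0,0]},{"dp":[1.2,0,0],"delta_rot":[0,0,0]},{"dp":[1.5,0,0],"delta_rot":[0,0,0]}]'
python3 -m inch '[{"dp":[0.3,0,0],"delta_rot":[0,0,0]},{"dp":[0.6,0,0],"delta_rot":[0,0,0]},{"dp":[0.8,0,0],"delta_rot":[0,0,0]},{"dp":[1.0,0,0],"delta_rot":[0,0,0]},{"dp":[1.2,0,0],"delta_rot":[0,0,0]}]'
python3 - <<'E'
from h import *
go(.054,-.0985,.036)
im=viewer.camera("scene")[:,:,::-1]
for s,c in lids("scene",im):
    if 150<c[1]<260: print(c,ray("scene",c,.09))
E
```

```text
time: 3.87
tool_pos: [0.5479, -0.0968, 0.0363]
orientation: [0.0, 0.993, -0.114, 0.0]
wrist_force: [-1.0, 0.1, -0.2]
gripper_width: 0.0305
time: 4.28
tool_pos: [0.5594, -0.0995, 0.0363]
orientation: [0.0, 0.993, -0.114, -0.0]
wrist_force: [-0.7, 0.2, -1.2]
gripper_width: 0.0299
t 4.28 tray xyz [ 0.0449 -0.1     0.0363] F [-0.7  0.2 -1.2] w 0.0299
dp [ 0.91 -0.15  0.03] rot [ 0.01  0.   -0.21]
[261.2139738  185.17467249] [ 0.59981179 -0.1055084   0.09      ]
[322.25945946 224.7027027 ] [0.56709435 0.11415083 0.09      ]
```

```bash
python3 -m inch '[{"dp":[0.15,0,0],"delta_rot":[0,0,0]},{"dp":[0.3,0,0],"delta_rot":[0,0,0]},{"dp":[0.45,0,0],"delta_rot":[0,0,0]},{"dp":[0.6,0,0],"delta_rot":[0,0,0]}]'
python3 -m inch '[{"dp":[0.1,0,0],"delta_rot":[0,0,0]},{"dp":[0.2,0,0],"delta_rot":[0,0,0]}]'
python3 -m inch '[{"dp":[0.05,0,0],"delta_rot":[0,0,0]},{"dp":[0.1,0,0],"delta_rot":[0,0,0]}]'
```

```text
time: 4.67
tool_pos: [0.5652, -0.1008, 0.0364]
orientation: [0.0, 0.993, -0.114, 0.0]
wrist_force: [-0.4, 0.5, 0.5]
gripper_width: 0.0301
time: 4.83
tool_pos: [0.5671, -0.1013, 0.0363]
orientation: [0.0, 0.993, -0.114, 0.0]
wrist_force: [-2.0, -0.7, -1.0]
gripper_width: 0.0301
time: 5.0
tool_pos: [0.568, -0.1015, 0.0363]
orientation: [0.0, 0.993, -0.114, -0.0]
wrist_force: [-0.2, 0.7, -0.4]
gripper_width: 0.0298
```

```bash
python3 - <<'E'
from h import *
go(.054,-.0985,.036)
im=viewer.camera("scene")[:,:,::-1]
for s,c in lids("scene",im):
    if 150<c[1]<260: print(c,ray("scene",c,.09))
E
```

```text
t 5.0 tray xyz [ 0.0538 -0.1     0.0363] F [-0.2  0.7 -0.4] w 0.0298
dp [ 0.02 -0.15  0.03] rot [ 0.    0.   -0.21]
[258.38222222 186.52444444] [ 0.60929726 -0.1073154   0.09      ]
[322.20786517 224.56741573] [0.5668774  0.11373981 0.09      ]
```

```bash
for i in 1; do python3 -m inch '[{"dp":[0.05,0,0],"delta_rot":[0,0,0]},{"dp":[0.1,0,0],"delta_rot":[0,0,0]},{"dp":[0.1,0,0],"delta_rot":[0,0,0]}]'; done
python3 -m inch '[{"dp":[0.05,0,0],"delta_rot":[0,0,0]},{"dp":[0.1,0,0],"delta_rot":[0,0,0]},{"dp":[0.1,0,0],"delta_rot":[0,0,0]}]'
```

```text
time: 5.3
tool_pos: [0.5691, -0.1018, 0.0363]
orientation: [0.0, 0.993, -0.114, 0.0]
wrist_force: [-1.6, 0.6, -0.7]
gripper_width: 0.03
time: 5.55
tool_pos: [0.57, -0.102, 0.0363]
orientation: [0.0, 0.993, -0.114, 0.0]
wrist_force: [-0.9, 0.9, -0.1]
gripper_width: 0.0303
```

```bash
python3 -m inch '[{"dp":[0.05,0,0],"delta_rot":[0,0,0]},{"dp":[0.1,0,0],"delta_rot":[0,0,0]},{"dp":[0.1,0,0],"delta_rot":[0,0,0]}]'
python3 - <<'E'
from h import *
go(.054,-.0985,.036)
im=viewer.camera("scene")[:,:,::-1]
for s,c in lids("scene",im):
    if 150<c[1]<260: print(c,ray("scene",c,.09))
cv2.imwrite("pics/s3.png",cv2.resize(im[140:270,220:400],None,fx=4,fy=4,interpolation=cv2.INTER_CUBIC))
E
```

```text
time: 5.8
tool_pos: [0.5709, -0.1022, 0.0363]
orientation: [0.0, 0.993, -0.114, -0.0]
wrist_force: [-1.4, -0.2, 0.0]
gripper_width: 0.0304
t 5.8 tray xyz [ 0.0567 -0.1     0.0363] F [-1.4 -0.2  0. ] w 0.0304
dp [-0.27 -0.15  0.03] rot [ 0.    0.01 -0.2 ]
[257.57391304 186.87826087] [ 0.61191933 -0.10791864  0.09      ]
[321.82857143 224.57714286] [0.56767754 0.11304816 0.09      ]
```

View pics/s3.png

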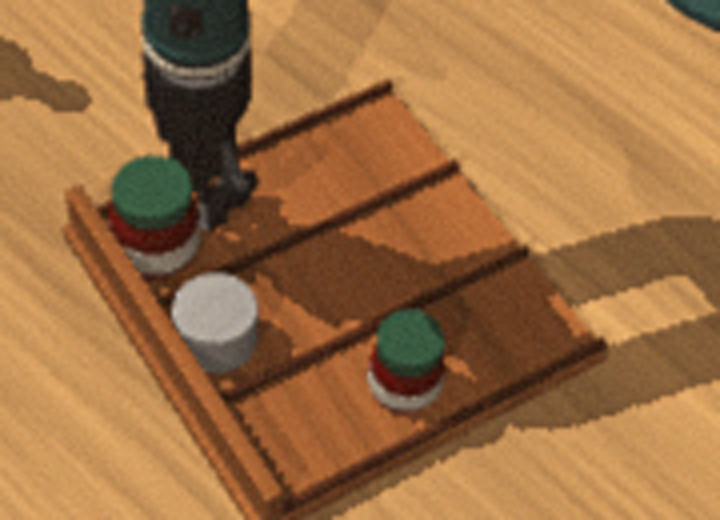

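The big jar's lid is at (152,192) in the crop. It stands upright and is almost at the rail, but the force hasn't risen yet. I'll creep until it does.

```bash
python3 -m inch '[{"dp":[0.05,0,0],"delta_rot":[0,0,0]},{"dp":[0.1,0,0],"delta_rot":[0,0,0]},{"dp":[0.1,0,0],"delta_rot":[0,0,0]}]'
```

```text
time: 6.1
tool_pos: [0.5711, -0.1022, 0.0362]
orientation: [-0.0, 0.993, -0.114, -0.001]
wrist_force: [-5.4, 1.0, 1.3]
gripper_width: 0.0299
```

```bash
python3 -m inch '[{"dp":[0.05,0,0],"delta_rot":[0,0,0]},{"dp":[0.1,0,0],"delta_rot":[0,0,0]},{"dp":[0.1,0,0],"delta_rot":[0,0,0]}]'
```

```text
time: 6.35
tool_pos: [0.5711, -0.1022, 0.0362]
orientation: [-0.0, 0.993, -0.114, -0.002]
wrist_force: [-8.0, 2.2, 3.7]
gripper_width: 0.0301
```

```bash
python3 -m inch '[{"dp":[-0.3,0,0],"delta_rot":[0,0,0]},{"dp":[-1,0,0],"delta_rot":[0,0,0]},{"dp":[-3,0,0],"delta_rot":[0,0,0]},{"dp":[-6,0,0],"delta_rot":[0,0,0]},{"dp":[-9,0,-2],"delta_rot":[0,0,0]}]'
python3 -m inch '[{"dp":[-2,0,-3],"delta_rot":[0,0,0]},{"dp":[-3,0,-6],"delta_rot":[0,0,0]},{"dp":[-3.5,0,-9.5],"delta_rot":[0,0,0]},{"dp":[-3.5,-3.5,-10],"delta_rot":[0,0,0]},{"dp":[-3.5,-7,-10],"delta_rot":[0,0,0]}]'
python3 - <<'E'
from h import *
go(-.065,.101,.036)
im=viewer.camera("scene")[:,:,::-1]
for s,c in lids("scene",im):
    if 150<c[1]<260: print(c,ray("scene",c,.09))
E
```

```text
time: 6.77
tool_pos: [0.4822, -0.0815, 0.0528]
orientation: [-0.001, 0.993, -0.114, -0.003]
wrist_force: [-0.1, -0.3, 0.7]
gripper_width: 0.0302
time: 7.18
tool_pos: [0.4697, -0.007, 0.1613]
orientation: [0.0, 0.993, -0.116, 0.006]
wrist_force: [0.5, -0.4, -0.1]
gripper_width: 0.0306
t 7.18 tray xyz [-0.0632 -0.0298  0.1613] F [ 0.5 -0.4 -0.1] w 0.0306
dp [ -0.44 -13.07  12.54] rot [-0.05 -0.7  -0.47]
[257.57360406 186.62944162] [ 0.61130958 -0.10862354  0.09      ]
[322.04790419 224.56287425] [0.56719424 0.11342805 0.09      ]
```

```bash
python3 -m inch '[{"dp":[-0.3,-3.5,0],"delta_rot":[0,0,0]},{"dp":[-0.3,-7,0],"delta_rot":[0,0,0]},{"dp":[-0.3,-10.5,0],"delta_rot":[0,0,0]},{"dp":[-0.3,-12.6,0],"delta_rot":[0,0,0]},{"dp":[-0.3,-12.6,0],"delta_rot":[0,0,0]}]'
python3 -c "
from h import *
go(-.065,.101,.036)"
```

```text
time: 7.65
tool_pos: [0.4933, 0.121, 0.1564]
orientation: [-0.001, 0.994, -0.111, 0.001]
wrist_force: [-0.2, 0.1, -0.1]
gripper_width: 0.0301
t 7.65 tray xyz [-0.0686  0.1002  0.1564] F [-0.2  0.1 -0.1] w 0.0301
dp [ 0.34 -0.05 12.04] rot [-0.16 -0.1   0.09]
```

```bash
python3 -m inch '[{"dp":[0,-0.1,3.5],"delta_rot":[0,0,0]},{"dp":[0,-0.1,7],"delta_rot":[0,0,0]},{"dp":[0,-0.1,10],"delta_rot":[0,0,0]},{"dp":[0,-0.1,12],"delta_rot":[0,0,0]},{"dp":[0,-0.1,12],"delta_rot":[0,0,0]}]'
python3 -m inch '[{"dp":[0.6,0,0],"delta_rot":[0,0,0]},{"dp":[1.2,0,0],"delta_rot":[0,0,0]},{"dp":[1.8,0,0],"delta_rot":[0,0,0]},{"dp":[2.2,0,0],"delta_rot":[0,0,0]},{"dp":[2.5,0,0],"delta_rot":[0,0,0]}]'
python3 - <<'E'
from h import *
go(-.032,.101,.036)
im=viewer.camera("scene")[:,:,::-1]
cv2.imwrite("pics/s4.png",cv2.resize(im[140:270,220:400],None,fx=4,fy=4,interpolation=cv2.INTER_CUBIC))
E
```

```text
time: 8.07
tool_pos: [0.4887, 0.1169, 0.0309]
orientation: [0.001, 0.993, -0.114, -0.005]
wrist_force: [-0.7, 0.4, -0.1]
gripper_width: 0.0299
time: 8.48
tool_pos: [0.5193, 0.1124, 0.0381]
orientation: [-0.0, 0.993, -0.114, 0.002]
wrist_force: [-0.2, -0.6, 0.8]
gripper_width: 0.03
t 8.48 tray xyz [-0.0414  0.0976  0.0381] F [-0.2 -0.6  0.8] w 0.03
dp [ 0.94 -0.35  0.22] rot [-0.06 -0.21 -0.23]
```

View pics/s4.png

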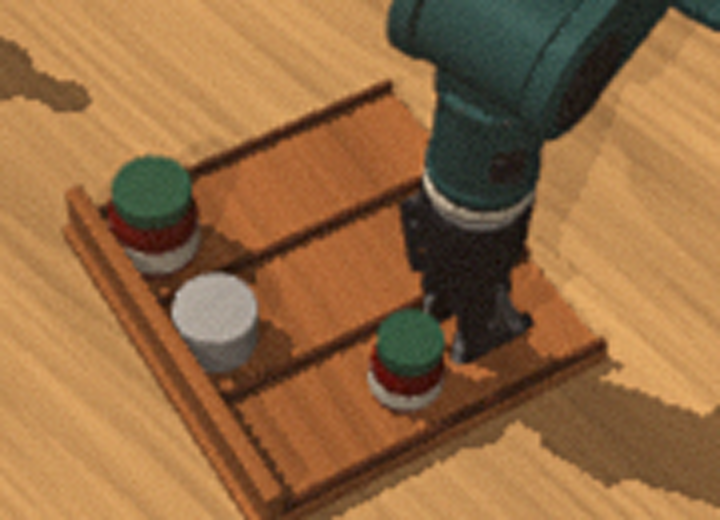

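The big jar stands upright at the rail. The fingers are behind the small jar, at about (480,350) in the crop. I shift 3 mm left to centre on it, then push.

```bash
python3 -m inch '[{"dp":[0.1,-0.3,0.2],"delta_rot":[0,0,0]},{"dp":[0.4,-0.3,0.2],"delta_rot":[0,0,0]},{"dp":[0.7,-0.3,0.2],"delta_rot":[0,0,0]},{"dp":[1.0,-0.3,0.2],"delta_rot":[0,0,0]},{"dp":[1.3,-0.3,0.2],"delta_rot":[0,0,0]}]'
python3 -m inch '[{"dp":[0.3,0,0],"delta_rot":[0,0,0]},{"dp":[0.6,0,0],"delta_rot":[0,0,0]},{"dp":[0.9,0,0],"delta_rot":[0,0,0]},{"dp":[1.2,0,0],"delta_rot":[0,0,0]},{"dp":[1.5,0,0],"delta_rot":[0,0,0]}]'
python3 -m inch '[{"dp":[0.3,0,0],"delta_rot":[0,0,0]},{"dp":[0.6,0,0],"delta_rot":[0,0,0]},{"dp":[0.9,0,0],"delta_rot":[0,0,0]},{"dp":[1.2,0,0],"delta_rot":[0,0,0]},{"dp":[1.5,0,0],"delta_rot":[0,0,0]}]'
python3 - <<'E'
from h import *
go(.072,.101,.036)
im=viewer.camera("scene")[:,:,::-1]
cv2.imwrite("pics/s5.png",cv2.resize(im[140:270,220:400],None,fx=4,fy=4,interpolation=cv2.INTER_CUBIC))
for s,c in lids("scene",im):
    if 150<c[1]<260: print(c,ray("scene",c,.077))
E
```

```text
time: 8.95
tool_pos: [0.5303, 0.1127, 0.0341]
orientation: [-0.0, 0.994, -0.114, -0.0]
wrist_force: [-1.5, 0.4, 0.9]
gripper_width: 0.03
time: 9.37
tool_pos: [0.5453, 0.109, 0.0342]
orientation: [0.0, 0.993, -0.114, -0.0]
wrist_force: [-0.5, 0.9, 0.0]
gripper_width: 0.0304
time: 9.78
tool_pos: [0.56, 0.1057, 0.0343]
orientation: [0.0, 0.993, -0.114, -0.0]
wrist_force: [-1.2, -0.1, 0.1]
gripper_width: 0.0303
t 9.78 tray xyz [-0.0002  0.1001  0.0343] F [-1.2 -0.1  0.1] w 0.0303
dp [ 7.22 -0.11 -0.17] rot [ 0.01 -0.   -0.21]
[327.49411765 155.91764706] [ 0.36169625 -0.06118437  0.077     ]
[257.35981308 186.95794393] [ 0.6062551  -0.11620589  0.077     ]
[311.83783784 229.47567568] [0.59306922 0.10028574 0.077     ]
```

View pics/s5.png

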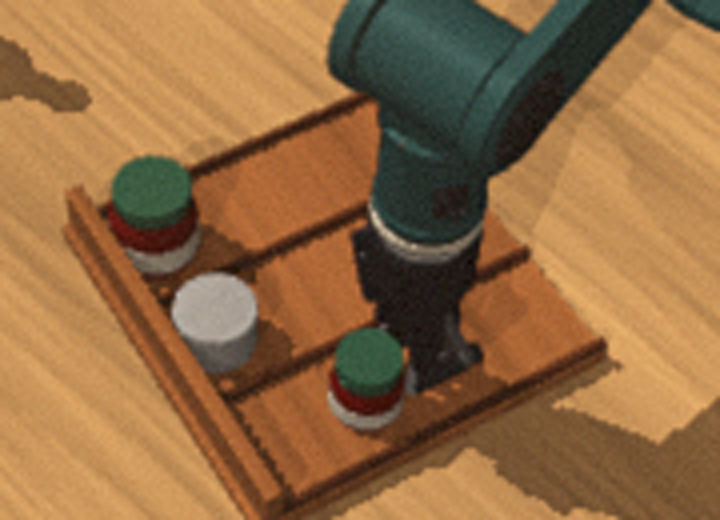

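The small jar is sliding upright, with its lid at (370,360) in the crop. About 70 mm is left to go.

```bash
for i in a; do :; done
python3 -m inch '[{"dp":[0.4,0,0],"delta_rot":[0,0,0]},{"dp":[0.8,0,0],"delta_rot":[0,0,0]},{"dp":[1.2,0,0],"delta_rot":[0,0,0]},{"dp":[1.6,0,0],"delta_rot":[0,0,0]},{"dp":[2.0,0,0],"delta_rot":[0,0,0]}]'
python3 -m inch '[{"dp":[0.4,0,0],"delta_rot":[0,0,0]},{"dp":[0.8,0,0],"delta_rot":[0,0,0]},{"dp":[1.2,0,0],"delta_rot":[0,0,0]},{"dp":[1.6,0,0],"delta_rot":[0,0,0]},{"dp":[2.0,0,0],"delta_rot":[0,0,0]}]'
python3 -m inch '[{"dp":[0.3,0,0],"delta_rot":[0,0,0]},{"dp":[0.6,0,0],"delta_rot":[0,0,0]},{"dp":[0.9,0,0],"delta_rot":[0,0,0]},{"dp":[1.2,0,0],"delta_rot":[0,0,0]},{"dp":[1.4,0,0],"delta_rot":[0,0,0]}]'
python3 -m inch '[{"dp":[0.2,0,0],"delta_rot":[0,0,0]},{"dp":[0.4,0,0],"delta_rot":[0,0,0]},{"dp":[0.6,0,0],"delta_rot":[0,0,0]},{"dp":[0.8,0,0],"delta_rot":[0,0,0]}]'
python3 - <<'E'
from h import *
go(.070,.101,.036)
im=viewer.camera("scene")[:,:,::-1]
for s,c in lids("scene",im):
    if 150<c[1]<260: print(c,ray("scene",c,.077))
E
```

```text
time: 10.25
tool_pos: [0.5796, 0.1011, 0.0343]
orientation: [0.0, 0.993, -0.114, 0.0]
wrist_force: [-2.1, 1.3, 0.2]
gripper_width: 0.0299
time: 10.67
tool_pos: [0.5991, 0.0966, 0.0343]
orientation: [0.0, 0.993, -0.114, 0.0]
wrist_force: [-1.2, 0.7, -0.2]
gripper_width: 0.0303
time: 11.08
tool_pos: [0.6127, 0.0935, 0.0343]
orientation: [0.0, 0.993, -0.114, 0.0]
wrist_force: [-1.5, 0.2, -0.0]
gripper_width: 0.03
time: 11.42
tool_pos: [0.6202, 0.0917, 0.0343]
orientation: [0.0, 0.993, -0.114, 0.0]
wrist_force: [-0.1, 0.6, -0.3]
gripper_width: 0.0302
t 11.42 tray xyz [0.0616 0.0999 0.0343] F [-0.1  0.6 -0.3] w 0.0302
dp [ 0.84 -0.11 -0.17] rot [ 0.01 -0.   -0.2 ]
[307.70984456 169.8238342 ] [ 0.44826543 -0.0624635   0.077     ]
[257.44292237 186.98630137] [ 0.60614301 -0.11595768  0.077     ]
[292.70646766 238.5920398 ] [0.65286225 0.08569512 0.077     ]
```

```bash
python3 -m inch '[{"dp":[0.15,0,0],"delta_rot":[0,0,0]},{"dp":[0.3,0,0],"delta_rot":[0,0,0]},{"dp":[0.4,0,0],"delta_rot":[0,0,0]},{"dp":[0.5,0,0],"delta_rot":[0,0,0]}]'
python3 -m inch '[{"dp":[0.05,0,0],"delta_rot":[0,0,0]},{"dp":[0.1,0,0],"delta_rot":[0,0,0]},{"dp":[0.1,0,0],"delta_rot":[0,0,0]}]'
python3 -m inch '[{"dp":[0.05,0,0],"delta_rot":[0,0,0]},{"dp":[0.1,0,0],"delta_rot":[0,0,0]},{"dp":[0.1,0,0],"delta_rot":[0,0,0]}]'
```

```text
time: 11.8
tool_pos: [0.625, 0.0906, 0.0343]
orientation: [0.0, 0.993, -0.114, -0.0]
wrist_force: [-1.1, 0.3, -0.6]
gripper_width: 0.03
time: 12.05
tool_pos: [0.626, 0.0904, 0.0343]
orientation: [0.0, 0.993, -0.114, 0.0]
wrist_force: [-0.5, -0.3, 0.8]
gripper_width: 0.0304
time: 12.3
tool_pos: [0.627, 0.0901, 0.0343]
orientation: [0.0, 0.993, -0.114, 0.0]
wrist_force: [-0.9, -0.2, -0.2]
gripper_width: 0.0301
```

```bash
python3 -m inch '[{"dp":[0.05,0,0],"delta_rot":[0,0,0]},{"dp":[0.1,0,0],"delta_rot":[0,0,0]},{"dp":[0.1,0,0],"delta_rot":[0,0,0]}]'
```

```text
time: 12.55
tool_pos: [0.628, 0.0899, 0.0343]
orientation: [0.0, 0.993, -0.114, 0.0]
wrist_force: [-1.3, -0.4, -1.1]
gripper_width: 0.0302
```

```bash
python3 -m inch '[{"dp":[0.05,0,0],"delta_rot":[0,0,0]},{"dp":[0.1,0,0],"delta_rot":[0,0,0]},{"dp":[0.1,0,0],"delta_rot":[0,0,0]}]'
```

```text
time: 12.8
tool_pos: [0.629, 0.0896, 0.0343]
orientation: [0.0, 0.993, -0.114, 0.0]
wrist_force: [-0.5, 0.2, -0.9]
gripper_width: 0.0306
```

```bash
python3 -m inch '[{"dp":[0.05,0,0],"delta_rot":[0,0,0]},{"dp":[0.1,0,0],"delta_rot":[0,0,0]},{"dp":[0.1,0,0],"delta_rot":[0,0,0]}]'
```

```text
time: 13.05
tool_pos: [0.63, 0.0894, 0.0343]
orientation: [0.0, 0.993, -0.114, 0.0]
wrist_force: [-0.4, 0.3, -0.8]
gripper_width: 0.0302
```

```bash
python3 -m inch '[{"dp":[0.05,0,0],"delta_rot":[0,0,0]},{"dp":[0.1,0,0],"delta_rot":[0,0,0]},{"dp":[0.1,0,0],"delta_rot":[0,0,0]}]'
```

```text
time: 13.3
tool_pos: [0.6306, 0.0893, 0.0343]
orientation: [0.0, 0.993, -0.114, -0.0]
wrist_force: [-1.5, 0.4, 0.0]
gripper_width: 0.0302
```

```bash
python3 -m inch '[{"dp":[0.05,0,0],"delta_rot":[0,0,0]},{"dp":[0.1,0,0],"delta_rot":[0,0,0]},{"dp":[0.1,0,0],"delta_rot":[0,0,0]}]'
```

```text
time: 13.55
tool_pos: [0.6309, 0.0892, 0.0342]
orientation: [0.0, 0.993, -0.114, -0.001]
wrist_force: [-4.7, 1.1, 1.7]
gripper_width: 0.03
```

```bash
python3 - <<'E'
from h import *
go(.070,.101,.036)
im=viewer.camera("scene")[:,:,::-1]
for s,c in lids("scene",im):
    if 150<c[1]<260: print(c,ray("scene",c,.077))
E
```

```text
t 13.55 tray xyz [0.0726 0.0999 0.0342] F [-4.7  1.1  1.7] w 0.03
dp [-0.26 -0.11 -0.18] rot [ 0.02  0.13 -0.2 ]
[306.29526462 167.60724234] [ 0.44518947 -0.07178532  0.077     ]
[257.5470852  186.99103139] [ 0.60592607 -0.11573487  0.077     ]
[289.71957672 240.29100529] [0.66264227 0.08409817 0.077     ]
```

The force has risen to 4.7 N and the tip has stopped, so the jar is against the rail. I back off and raise clear.

```bash
python3 -m inch '[{"dp":[-0.3,0,0],"delta_rot":[0,0,0]},{"dp":[-1,0,0],"delta_rot":[0,0,0]},{"dp":[-3,0,0],"delta_rot":[0,0,0]},{"dp":[-6,0,0],"delta_rot":[0,0,0]},{"dp":[-9,0,-2],"delta_rot":[0,0,0]}]'
python3 -m inch '[{"dp":[-2,0,-3],"delta_rot":[0,0,0]},{"dp":[-4,0,-6],"delta_rot":[0,0,0]},{"dp":[-6,0,-9],"delta_rot":[0,0,0]},{"dp":[-8,0,-12],"delta_rot":[0,0,0]},{"dp":[-10,0,-15],"delta_rot":[0,0,0]}]'
python3 -m inch '[{"dp":[-2,0,-1],"delta_rot":[0,0,0]},{"dp":[-3,0,-1],"delta_rot":[0,0,0]},{"dp":[-3,0,-1],"delta_rot":[0,0,0]},{"dp":[-3,0,-1],"delta_rot":[0,0,0]},{"dp":[-3,0,-1],"delta_rot":[0,0,0]}]'
python3 - <<'E'
from h import *
go(.070,.101,.036)
a=viewer.camera("top")[:,:,::-1]; b=viewer.camera("scene")[:,:,::-1]
c,s=np.cos(TR[2]),np.sin(TR[2])
for n,i in(("top",a),("scene",b)):
    for _,u in lids(n,i):
        for z,k in((.09,'big'),(.077,'small')):
            w=ray(n,u,z)[:2]-TR[:2]; l=np.array([c*w[0]+s*w[1],-s*w[0]+c*w[1]])
            if abs(l[1]-(-.1 if k=='big' else .1))<.02 and .05<l[0]<.15: print(n,k,l.round(4))
cv2.imwrite("pics/end.png",np.hstack([cv2.resize(a[140:340,160:360],(400,400)),cv2.resize(b[130:290,210:370],(400,400))]))
E
```

```text
time: 14.02
tool_pos: [0.5408, 0.1089, 0.0503]
orientation: [0.001, 0.993, -0.114, -0.003]
wrist_force: [-0.8, 0.6, -0.0]
gripper_width: 0.0304
time: 14.43
tool_pos: [0.4459, 0.1321, 0.2061]
orientation: [-0.0, 0.993, -0.114, 0.002]
wrist_force: [0.2, 1.2, -0.0]
gripper_width: 0.0296
time: 14.85
tool_pos: [0.4175, 0.1384, 0.2124]
orientation: [0.001, 0.993, -0.114, -0.001]
wrist_force: [-0.3, 0.9, -0.7]
gripper_width: 0.0302
t 14.85 tray xyz [-0.1465  0.1003  0.2124] F [-0.3  0.9 -0.7] w 0.0302
dp [21.68 -0.18 17.59] rot [ 0.09  0.12 -0.23]
top small [0.1044 0.0993]
top big [ 0.0969 -0.0991]
scene big [ 0.0986 -0.0966]
scene small [0.1051 0.1012]
```

View pics/end.png

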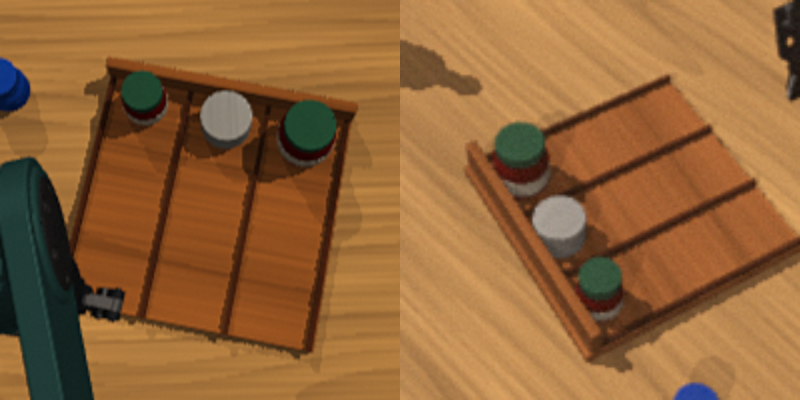

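In both views the two jars stand upright against the rail, with lids at (143,95) and (309,125) on the left side of the picture. The tin hasn't moved and the gripper is clear.

```bash
python3 -c "
from workcell import robot
print(robot.sign_off())"
```

```text
the job is handed in; nothing more can be done
None
```

Both jam jars now stand upright against the front rail, and I handed the job in at about 15 s on the robot's clock. I pushed the big jar along the right lane and then the small jar along the left lane, using half-closed fingertips.

- **Contact with the rail:** I stopped each push when the force rose and the tip stopped advancing. The peak was about 9 N for the big jar and 5 N for the small one; sliding took only about 1–2 N.
- **Final positions:** measured in the tray frame, the big jar is at x ≈ 97–99 mm (96 expected) and the small jar at about 104–105 mm (103 expected). The 1–3 mm excess fits the calibration and fit error, since a jar cannot go past the rail.
- **Everything else:** the tin and the blue look-alike look unmoved in the final pictures. The wine bottle and stopper were outside those crops, but the arm went nowhere near them. The robot ended raised, with the tip at z = 0.21 m and touching nothing.

No check failed.

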